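# Set the kettle for mate

### The job

The water for mate must not boil: with a fingertip, turn the knurled temperature dial on the kettle's base clockwise, click by click, until its white pointer line has clicked in at the middle one of the five marks. Then press the round start key next to the dial fully down and let it spring back. Only touch and push: do not pinch the dial between the fingers, do not press the key before the dial is set, and leave the kettle and everything else standing where it is.

Things in the scene. Friction and masses are not known exactly. Their poses are not given: they have to be found in the camera images.
- kettle_base: Power base of the electric kettle: fixed white plastic slab, 180 mm (own x) by 310 mm (own y), 30 mm high. Origin at the centre of its underside on the counter, own z up, front (robot side) at own -x. Kettle seat (black disc, 156 mm across, top at 34 mm) at own (0, 72) mm. Control deck: its -y end, flat top at 30 mm, dial axis at own (20, -100) mm, start key at own (-56, -100) mm.
- middle_mark (a point): Centre of the middle one of five black bar marks printed flat on the deck around the dial, 35.5 mm from the dial's axis towards the base's own +x (away from the front). The bars are 9 mm long, 40 degrees apart and grow from thin (low heat, 80 degrees to the left of the middle one seen from above) to thick (80 degrees to the right).
- dial (a joint): Turn of the dial, rad, growing clockwise seen from above; 0 = pointer at the first (thinnest) mark. It clicks at the marks: 0, 0.698, 1.396 (middle), 2.094, 2.793; end stops just outside. A sprung detent pulls it into the nearest click from up to 0.35 rad away; leaving a click takes 0.03 to 0.05 N m (2 N along the grippy rim; a finger pushed on it with 5 to 8 N drags it round). Starts in click 1 or 2.
- dial_top (a point): Centre of the dial's top face, on its vertical axis. The dial is a black knurled cylinder, 49 mm across, standing 18 mm above the deck (top 48 mm above the counter); the white line on its top, from near the centre to the edge, is the pointer. Own x points along the pointer, own z up.
- dial_pointer (a point): Outer end of the pointer line on the dial's top face, 22 mm from the axis.
- start_key (a joint): Travel of the start key, m: 0 up, 0.005 fully down; springs back by itself. Starts to move at about 2 N, fully down at about 5 N.
- start_key_top (a point): Centre of the top of the start key, a round grey button 24 mm across in an aluminium ring, on the deck 76 mm in front of the dial's axis; 7 mm above the deck (37 mm above the counter) when up, 2 mm above the deck when fully down.
- kettle: Steel kettle with a black foot, lid and handle, loose on its seat, 1.3 kg, 198 mm high, 144 mm across at the foot. Origin at the centre of its underside; the spout points to its own +x (to about 105 mm from the axis), the handle to its own -x (to about 125 mm). Its axis is 172 mm from the dial's axis. To be left alone.
- gourd: Empty hollow mate gourd, dark brown with a steel rim, 80 mm across, 82 mm high, open on top; stands to the right of the control deck. Origin at the centre of its underside. To be left alone.
- sugar_bowl: Blue ceramic sugar bowl with its lid on, 94 mm across, 93 mm high; in front of the kettle. Origin at the centre of its underside. To be left alone.
- clamp_jar: Squat empty glass jar with a wire-clamp lid, 104 mm across, 110 mm high; beyond the kettle base. Origin at the centre of its underside. To be left alone.
- bombilla: Stainless mate straw lying on the counter beyond the control deck, 180 mm long along its own x, up to 20 mm wide and 15 mm high at the bulb at its +x end. To be left alone.
- mug: White mug, 82 mm across, 92 mm high, handle to its own +y; to the right on the counter. Origin at the centre of its underside. To be left alone.
- spoon: Spoon lying on the counter to the right, 170 mm long along its own x, about 20 mm high. To be left alone.

How it is judged (in metres and radians):
On the way, in this order (a step that is already met when the one before it is completed fails the run):
1. a finger touches the dial (contact force between the fingers and dial above 0.3 N), for 0.05 s.
2. the dial has clicked in at the middle mark (value of joint dial between 1.246 and 1.546 rad and velocity of joint dial between -0.3 and 0.3 rad/s), for 0.3 s.
3. the start key is pressed fully down with the dial at the middle mark (value of joint start_key above 0.004 m and value of joint dial between 1.246 and 1.546 rad), for 0.05 s.
At the end, for the whole second after the job is handed in: Dial at rest in the middle click (1.396 +- 0.15 rad); start key pressed at least 4 of its 5 mm after that and up again (under 1.5 mm); kettle within 20 mm of its place, gourd, sugar bowl, jar, bombilla, mug and spoon within 25 mm, upright things upright (value of joint dial between 1.246 and 1.546 rad and velocity of joint dial between -0.1 and 0.1 rad/s and value of joint start_key below 0.0015 m and distance of kettle from where it was at the start of the episode below 0.02 m and angle between kettle's own z axis and vertical below 0.1 rad and distance of each of gourd, sugar_bowl, clamp_jar, mug, bombilla, spoon from where it was at the start of the episode below 0.025 m and angle between each of gourd, sugar_bowl, clamp_jar, mug's own z axis and vertical below 0.25 rad); the robot touches nothing.
It fails at once if the start key is pressed while the dial is not at the middle mark (value of joint start_key above 0.0035 m and not (value of joint dial between 1.246 and 1.546 rad)).
It fails at once if the dial is pinched: the fingers reach down either side of it and touch it, with the grasp point over its axis (horizontal distance between the grasp point and dial_top below 0.012 m and z of the grasp point in the frame of dial_top below 0.014 m and contact force between the fingers and dial above 0.3 N).
It fails at once if the kettle is lifted, shifted by more than 20 mm or tipped (distance of kettle from where it was at the start of the episode above 0.02 m or angle between kettle's own z axis and vertical above 0.15 rad).
It fails at once if the gourd, sugar bowl, jar or mug is lifted, shifted by more than 25 mm or tipped (distance of any of gourd, sugar_bowl, clamp_jar, mug from where it was at the start of the episode above 0.025 m or angle between any of gourd, sugar_bowl, clamp_jar, mug's own z axis and vertical above 0.4 rad).
It fails at once if the bombilla or spoon is lifted, shifted by more than 25 mm or tipped (distance of any of bombilla, spoon from where it was at the start of the episode above 0.025 m).
It also fails if it takes over 48 s, if anything falls off the work surface, if the arm or the gripper's body presses on something with over 40 N, if the wrist force passes 120 N, or if a joint passes its speed limit or range.

### The arm

A 6-joint arm with a two-finger parallel gripper is mounted at the origin on the work surface. World frame = base frame: x ahead of the robot, y to its left, z up, the work surface at z = 0. Lengths are in mm, angles in rad, forces in N, time in s.
With the tool pointing down it reaches from about 325 to 850 mm from the base axis. Payload 4.4 kg.
Tool frame: the origin (TCP) lies at the very end of the fingers, on their centre line; the grasp point (between the pads) lies 19 mm behind it (ctrl.grip_point_offset is the distance from the TCP to the grasp point, in mm); y points along the fingers, x is the direction in which the jaws open and shut, and the axes are right-handed (so a half turn about y gives the same grasp; the last joint's range is limited). The gripper opens to 94 mm and grips with 3 to 60 N. Pads are 16 mm wide; open, the fingers measure 119 mm over their backs; the gripper's body (75 mm by 177 mm) begins 78 mm behind the grasp point.
Start: joints at [-1.446, 0.207, 1.542, -0, 1.393, -0.15], TCP at [156.569, -553.275, 205.447] pointing down, gripper open.
Joint ranges: [-2.73, 2.73], [-0.86, 2.22], [0.23, 2.46], [-1.11, 4.25], [0.08, 2.63], [-2.82, 2.82]. Speed limits (rad/s): [2.79, 2.79, 3.14, 3.14, 3.14, 3.14].

### API

Orientations are given as a unit quaternion [w, x, y, z].
In Python, from station import ctrl gives the robot as it stands.
- The arm moves only by the tool carry_out, never from a script. Its argument "rows" is a list of rows, each a list of 3 entries, a list of its own where there are three numbers: the shift along the world's x, y, z in mm, then the turn, a rotation vector about the world's x, y, z in degrees, then the opening, from 0 (shut) to 1 (fully open). A call has 1 to 5 rows; each row is the pose to reach, as a shift and turn from the pose measured when the call began; what a row does not reach only later rows make up. A row lasts 1/10 s, in which the tool goes at most 50 mm and 8.59 degrees, less where a joint would pass 70% of its speed; a pose out of reach is approached as far as the arm can. A call with a gripper value outside its range is refused whole. The fingers move at their own pace and stop on an object; "newtons" is the grip in N (left out, the last holds). Time passes only in rows, so rows that repeat a pose let the fingers close. It gives the time, the measured TCP pose, the force and the opening at its end, in the units of the state.
- ctrl.read_state(): the state, without advancing time (a new reading comes with each control period).
- ctrl.get_image(name): name is "scene" or "side" or "wrist"; returns a dict with "frame" (420x560x3 uint8, blue, green, red), "depth" (420x560 float32, mm along the optical axis (not along the pixel's ray), 0 where there is no reading), "K" (3x3 intrinsics, pixels), "R" (3x3) and "t" (3): a world point X has camera coordinates R X + t; the wrist camera has in their place "T_tool_cam" (4x4, takes a point from camera to tool coordinates, whose origin is the TCP and whose axes are the tool frame's). Camera axes: x right, y down, z forward; pixel columns grow to the right and rows downward; lengths in mm; the calibration is good to about 2 mm. The wrist camera is an equidistant fisheye: a pixel r from the principal point sees the ray r / f radians off the axis. A picture is of the moment at which its call begins: read the wrist's pose just before it.
- ctrl.close_job(): hands the job in, once; it reports no verdict.
The state is a dict: "time_s": time; "joint_pos": joint angles; "qvel": joint speeds; "tau": joint torques, N m; "position": TCP position; "tool_rot": TCP orientation; "contact_force": force on the tool from outside, world axes, zero at the start; "moment": the same for the moment, N m; "opening": opening from 0.0 (shut) to 1.0 (fully open).
Only numpy, scipy, OpenCV 4.12 (cv2) and the standard library are available. Lean on these libraries where they do the work, as an engineer would, in place of code of your own. Each camera call takes 0.05 s, during which the arm holds its last target.

## Working session

There is one attempt and no reset: what is moved stays moved. The work goes in short steps, Python scripts to look and compute and a tool call to move; the robot and the scene stay as the last step left them, time stands still between calls to the robot, and variables do not carry over. Pictures are saved under pics/ and viewed, and the job is handed in when it is done.

Besides the shell and the picture viewer there is one more tool, called after ">>>" by a JSON object that holds its "name" and its "arguments", one argument or row to a line. carry_out: Moves the arm, as the interface text tells. Its arguments: {"type":"object","properties":{"rows":{"type":"array"},"newtons":{"type":"number"}},"required":["rows"]}

```bash
ls; mkdir -p pics; cat > h.py <<'E'
import numpy as np, cv2
from station import ctrl
def grab(n,tag):
    s=ctrl.read_state(); im=ctrl.get_image(n); cv2.imwrite(f'pics/{tag}.png',im['frame']); np.savez(f'pics/{tag}.npz',**{k:v for k,v in im.items()}, pos=s['position'],rot=s['tool_rot']); return im
def ray(im,u,v,z):
    d=np.linalg.inv(im['K'])@np.array([u,v,1.]); R=im['R'];c=-R.T@im['t'];w=R.T@d
    return c+w*(z-c[2])/w[2]
def dep(im,u,v):
    d=im['depth'][int(v),int(u)]; return im['R'].T@(np.linalg.inv(im['K'])@np.array([u,v,1.])*d-im['t'])
E
python3 - <<'E'
from h import *
print(ctrl.read_state())
for n in ['scene','side','wrist']:
    im=grab(n,n+'0'); print(n,im['K'],im.get('R'),im.get('t'),im.get('T_tool_cam'))
E
```

```text
pics
{'time_s': 0.0, 'joint_pos': array([-1.44552433e+00,  2.07419535e-01,  1.54291259e+00, -1.26532402e-05,
        1.39347653e+00, -1.50478612e-01]), 'qvel': array([ 0.00033796, -0.0011656 ,  0.00036774, -0.00068439, -0.00198929,
        0.00070488]), 'tau': array([-8.23454702e-04, -3.70879805e+01, -2.81420231e+01,  6.96786772e-02,
        3.61351878e-02, -1.49212296e-04]), 'position': array([ 156.45248502, -552.49076315,  204.31067822]), 'tool_rot': array([ 0.56453257, -0.56341684,  0.42708491, -0.42598466]), 'contact_force': array([-0.31453367, -0.71412302, -0.07178101]), 'moment': array([ 0.00921678, -0.03982899,  0.04744999]), 'opening': 0.9974706592029395}
scene [[472.53443193   0.         281.01366506]
 [  0.         472.53443193 217.09460173]
 [  0.           0.           1.        ]] [[-0.34674664  0.93773471  0.02050344]
 [ 0.58932563  0.23481716 -0.7730176 ]
 [-0.72969999 -0.25595805 -0.63405315]] [ 269.69699475 -267.30719571 1596.73781732] None
side [[422.68260865   0.         281.66849813]
 [  0.         422.68260865 213.7448105 ]
 [  0.           0.           1.        ]] [[-0.98823581 -0.15194873 -0.01736549]
 [-0.10120574  0.73485896 -0.67062635]
 [ 0.11466201 -0.66097949 -0.74159203]] [ 558.95692983  183.47242954 1145.85224665] None
wrist [[325.1922621    0.         280.72142697]
 [  0.         325.1922621  212.78770428]
 [  0.           0.           1.        ]] None None [[ 9.99999684e-01 -7.63892667e-04 -2.19810389e-04  8.80785169e-02]
 [ 2.41472817e-05 -2.47208436e-01  9.68962326e-01 -1.80244800e+02]
 [-7.94522197e-04 -9.68962025e-01 -2.47208340e-01  7.18840002e+01]
 [ 0.00000000e+00  0.00000000e+00  0.00000000e+00  1.00000000e+00]]
```

View pics/scene0.png

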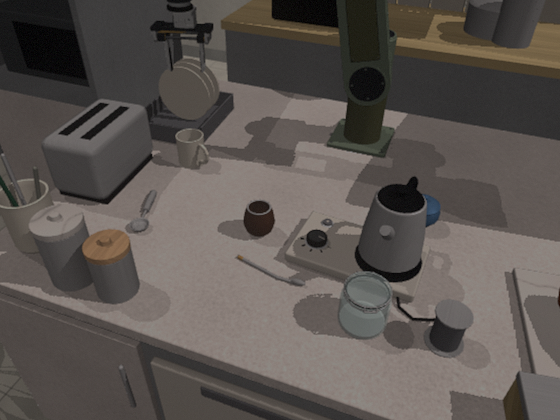

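View pics/side0.png

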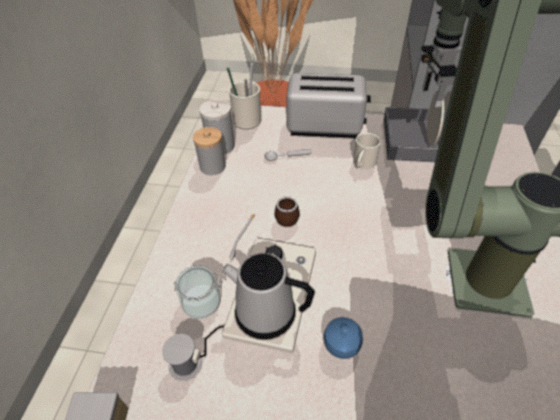

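View pics/wrist0.png

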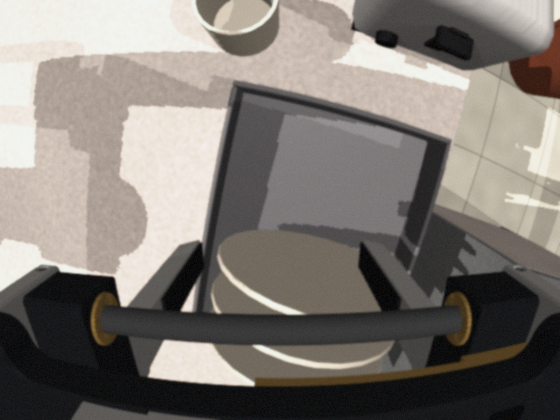

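The scene view shows the dial near (316,238), the key near (327,221) and the gourd at (259,217). In the side view the kettle hides part of the dial. I'll zoom in.

```bash
python3 - <<'E'
from h import *
f=cv2.imread('pics/scene0.png'); cv2.imwrite('pics/z1.png',cv2.resize(f[200:275,280:380],None,fx=8,fy=8,interpolation=cv2.INTER_CUBIC))
f=cv2.imread('pics/side0.png'); cv2.imwrite('pics/z2.png',cv2.resize(f[225:300,230:330],None,fx=8,fy=8,interpolation=cv2.INTER_CUBIC))
im=np.load('pics/scene0.npz')
for n,p,z in [('dial',(316,237),48),('key',(327,221),37),('gourdtop',(259,206),82)]:
    print(n,ray(im,*p,z),dep(im,*p))
E
```

```text
dial [589.90713341  18.77844341  48.        ] [589.5246765   18.68597039  47.6518073 ]
key [509.32251911  23.98663588  37.        ] [509.58998043  24.04402194  37.22510623]
gourdtop [ 569.24172203 -136.7546138    82.        ] [ 540.6404784  -148.75361309   57.74465607]
```

View pics/z1.png

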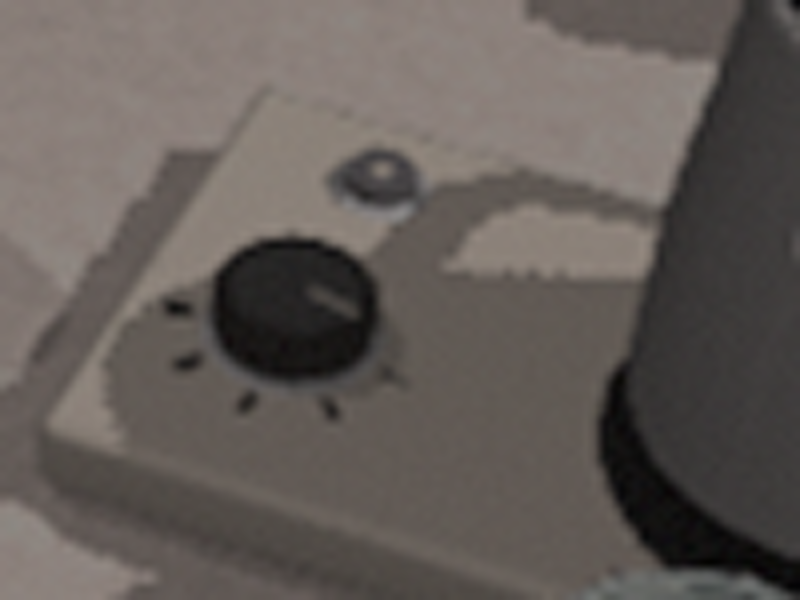

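View pics/z2.png

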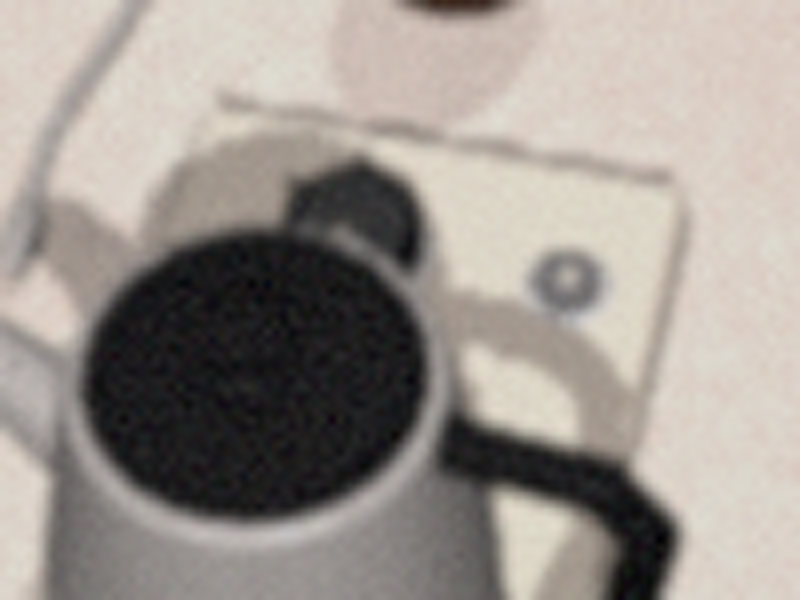

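```bash
python3 - <<'E'
from h import *
im=np.load('pics/scene0.npz')
P=lambda u,v,z: ray(im,280+(u+.5)/8-.5,200+(v+.5)/8-.5,z)
c=P(296,302,48)
tip=P(360,315,48); inn=P(308,290,48)
print('c',c,'tip',tip-c,np.degrees(np.arctan2(*(tip-c)[[1,0]])),'inn',inn-c)
for m in [(393,376),(329,408),(247,403),(186,362),(177,307)]:
    q=P(*m,30)-c; print(q[:2],np.hypot(*q[:2]),np.degrees(np.arctan2(q[1],q[0])))
k=P(380,176,37);print('key',k,k-c,np.hypot(*(k-c)[:2]),np.degrees(np.arctan2(*(c-k)[[1,0]])))
L=P(216,302,48);R=P(378,302,48);print(np.linalg.norm(L-R),(L+R)/2)
# side cross-check of key
s=np.load('pics/side0.npz'); print(ray(s,230+565/8,225+280/8,37))
E
```

```text
c [590.4854521   20.36170152  48.        ] tip [-1.47197911 19.47636592  0.        ] 94.32206704141858 inn [-6.5078927   1.77850631  0.        ]
[ 1.38560247 32.06832415] 32.09824462413974 87.52591298081008
[21.82618124 18.16517464] 28.396403953343594 39.76943985782907
[28.71421113 -5.15718436] 29.17366057382435 -10.18198968791568
[ 18.34985784 -27.64154695] 33.177890237939 -56.42178022921438
[ -4.14410898 -37.95261476] 38.17819542993271 -96.2315336720894
key [511.40657184  24.74759975  37.        ] [-79.07888026   4.38589823 -11.        ] 79.20041291386481 -3.1745045761171014
48.57024828012973 [590.3691509   20.65535302  48.        ]
[508.2564563   26.69426921  37.        ]
```

```bash
python3 - <<'E'
from h import *
from scipy.optimize import least_squares
im=np.load('pics/scene0.npz')
P=lambda u,v,z: ray(im,280+(u+.5)/8-.5,200+(v+.5)/8-.5,z)
M=np.array([P(*m,30)[:2] for m in [(393,376),(329,408),(247,403),(186,362),(177,307)]])
a=np.radians([80,40,0,-40,-80])
def f(p): 
    return (M-np.c_[p[0]+35.5*np.cos(a+p[2]),p[1]+35.5*np.sin(a+p[2])]).ravel()
r=least_squares(f,[590,20,0]);print(r.x[:2],np.degrees(r.x[2]),f(r.x).round(1))
# plastic slab edges: corner front-right & back-right tops
for p in [(268,88),(45,432)]: print(P(*p,30))
E
```

```text
[583.33000803  17.84707592] -4.457704635923566 [-0.3  0.2  0.1  0.   0.5  0.1  0.2 -0.3 -0.4 -0.1]
[473.31649686 -23.67309346  30.        ]
[652.87283192 -36.38620078  30.        ]
```

```bash
python3 - <<'E'
from h import *
from scipy.spatial.transform import Rotation as Ro
s=ctrl.read_state();q=s['tool_rot'];A=Ro.from_quat(q[[1,2,3,0]]).as_matrix()
print(A.round(3)); print('yaw of tool x',np.degrees(np.arctan2(A[1,0],A[0,0])), 'z',np.degrees(np.arctan2(A[1,2],A[0,2])))
im=np.load('pics/scene0.npz')
# kettle/objects silhouettes: points with height>60 near deck
v,u=np.mgrid[0:420,0:560];d=im['depth']
X=np.stack([(u-im['K'][0,2])/im['K'][0,0]*d,(v-im['K'][1,2])/im['K'][1,1]*d,d],-1)
W=(X-im['t'])@im['R']; m=(d>0)&(W[...,2]>60)&(W[...,0]>400)&(W[...,0]<800)&(abs(W[...,1]-20)<230)
for lo,hi in [(60,100),(100,145),(145,210)]:
    p=W[m&(W[...,2]>=lo)&(W[...,2]<hi)]; h,xe,ye=np.histogram2d(p[:,0],p[:,1],bins=[range(400,801,40),range(-200,260,40)]);print(lo,list(ye));print(np.c_[xe[:-1],h].astype(int))
E
```

```text
[[ 0.272 -0.     0.962]
 [-0.962  0.002  0.272]
 [-0.002 -1.     0.   ]]
yaw of tool x -74.19778410333033 z 15.802188167809215
60 [np.int64(-200), np.int64(-160), np.int64(-120), np.int64(-80), np.int64(-40), np.int64(0), np.int64(40), np.int64(80), np.int64(120), np.int64(160), np.int64(200), np.int64(240)]
[[400   0   0   0   0   0   0   0   0   0   0   0]
 [440   0   0   0   0   0   0   0   0   0   0   0]
 [480   0   0   0   0   0   0   0   0   0   0   0]
 [520   7  96  14   0   0   0   0   0   0   0   0]
 [560  40  53 118   0   0   0   0   0  14   0   0]
 [600   0  82   9   0   0   0   0   0 191   7 118]
 [640   0   0   0   0   0   0   0   0   9 256 163]
 [680   0   0   0   0   0   0   0   0   3   2   0]
 [720   0   0   0   0   0   0   0   0  18   0  28]
 [760   0   0   0   0   0   0   0   0 233 110 207]]
100 [np.int64(-200), np.int64(-160), np.int64(-120), np.int64(-80), np.int64(-40), np.int64(0), np.int64(40), np.int64(80), np.int64(120), np.int64(160), np.int64(200), np.int64(240)]
[[400   0   0   0   0   0   0   0   0   0   0   0]
 [440   0   0   0   0   0   0   0   0   0   
[... 410 characters left out ...]
109]]
145 [np.int64(-200), np.int64(-160), np.int64(-120), np.int64(-80), np.int64(-40), np.int64(0), np.int64(40), np.int64(80), np.int64(120), np.int64(160), np.int64(200), np.int64(240)]
[[400   0   0   0   0   0   0   0   0   0   0   0]
 [440   0   0   0   0   0   0   0   0   0   0  19]
 [480   0   0   0   0   0   0   0   0   0  12  62]
 [520   0   0   0   0   0   0   0   0  10  35  35]
 [560   0   0   0   0   0   0   0   0 118  10  70]
 [600   0   0   0   0   0   0   0   0 291 479 638]
 [640   0   0   0   0   0   0   0   0   0 177   1]
 [680   0   0   0   0   0   0   0   0   0   0   0]
 [720   0   0   0   0   0   0   0   0   0   0   0]
 [760   0   0   0   0   0   0   0   0   0   0   0]]
```

>>> {"name": "carry_out", "arguments": {
  "rows": [
    [[30,40,0],[0,0,8],0],
    [[60,80,0],[0,0,16],0],
    [[90,120,0],[0,0,24],0],
    [[120,160,0],[0,0,32],0],
    [[150,200,0],[0,0,40],0]
  ],
  "newtons": 20
}}

```text
time_s: 0.65
position: [306.9, -351.2, 204.3]
tool_rot: [0.677, -0.676, 0.207, -0.206]
contact_force: [1.3, -0.4, -0.5]
opening: 0.612
```

>>> {"name": "carry_out", "arguments": {
  "rows": [
    [[30,40,0],[0,0,8],0],
    [[60,80,0],[0,0,16],0],
    [[90,120,0],[0,0,24],0],
    [[120,160,0],[0,0,32],0],
    [[150,200,0],[0,0,40],0]
  ]
}}

```text
time_s: 1.15
position: [456.5, -150.7, 204.3]
tool_rot: [0.706, -0.706, -0.039, 0.04]
contact_force: [0.8, 0.0, 0.4]
opening: 0.186
```

>>> {"name": "carry_out", "arguments": {
  "rows": [
    [[30,35,-10],[0,0,8],0],
    [[60,70,-20],[0,0,16],0],
    [[90,105,-30],[0,0,24],0],
    [[120,130,-40],[0,0,32],0],
    [[127,140,-50],[0,0,34],0]
  ]
}}

```text
time_s: 1.65
position: [585.5, -8.1, 153.5]
tool_rot: [-0.663, 0.663, 0.246, -0.246]
contact_force: [0.1, -0.4, -0.2]
opening: 0.008
```

```bash
python3 - <<'E'
from h import *
s=ctrl.read_state();print(s['position'],s['tool_rot'],s['contact_force'],s['joint_pos'])
grab('wrist','wrist1');grab('scene','scene1')
f=cv2.imread('pics/scene1.png'); cv2.imwrite('pics/z3.png',cv2.resize(f[150:275,230:380],None,fx=5,fy=5,interpolation=cv2.INTER_CUBIC))
E
```

```text
[585.46526108  -8.13360705 153.4572394 ] [-0.66283163  0.66293352  0.24588641 -0.24640058] [ 0.05236285 -0.40821967 -0.18866441] [-1.61361791e-01  2.75149181e-01  1.56859190e+00 -5.03170361e-04
  1.29841255e+00 -8.72312363e-01]
```

View pics/wrist1.png

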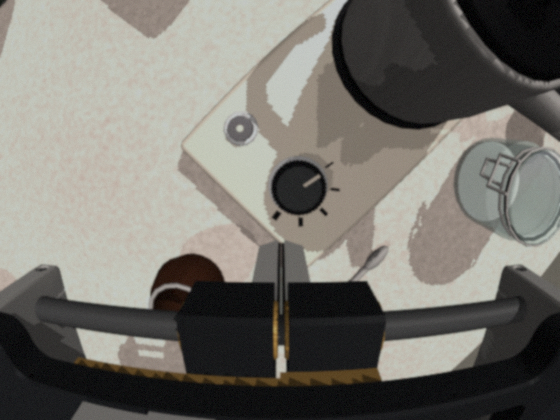

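View pics/scene1.png

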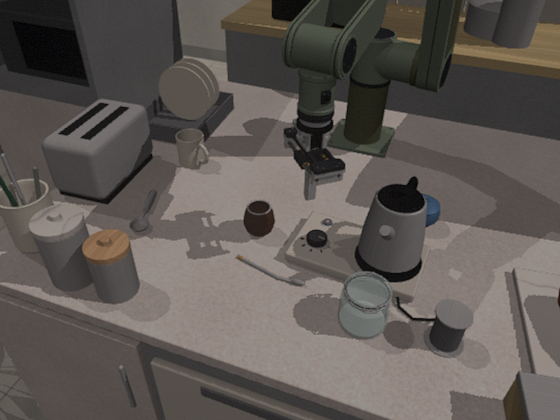

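The wrist view is clear: the dial is at (299,187) with its pointer at the thinnest mark (upper right), the key is at (239,128) and the closed fingers are at the bottom. Next I measure the dial and key positions by casting rays.

```bash
cat >> h.py <<'E'
from scipy.spatial.transform import Rotation as Ro
def wray(im,u,v,z):
    K=im['K'];a=(u-K[0,2])/K[0,0];b=(v-K[1,2])/K[1,1];th=np.hypot(a,b)
    d=np.array([a/th*np.sin(th),b/th*np.sin(th),np.cos(th)]) if th>0 else np.array([0,0,1.])
    A=Ro.from_quat(np.array(im['rot'])[[1,2,3,0]]).as_matrix();T=im['T_tool_cam']
    c=A@T[:3,3]+im['pos'];w=A@T[:3,:3]@d
    return c+w*(z-c[2])/w[2]
def dialmeas(tag):
    im=np.load(f'pics/{tag}.npz'); g=cv2.cvtColor(im['frame'],cv2.COLOR_BGR2GRAY); return im,g
E
python3 - <<'E'
from h import *
from scipy.optimize import least_squares
im,g=dialmeas('wrist1')
x0,y0=170,90
cv2.imwrite('pics/z4.png',cv2.resize(im['frame'][90:240,170:370],None,fx=4,fy=4,interpolation=cv2.INTER_CUBIC))
E
```

```text
(no output)
```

View pics/z4.png

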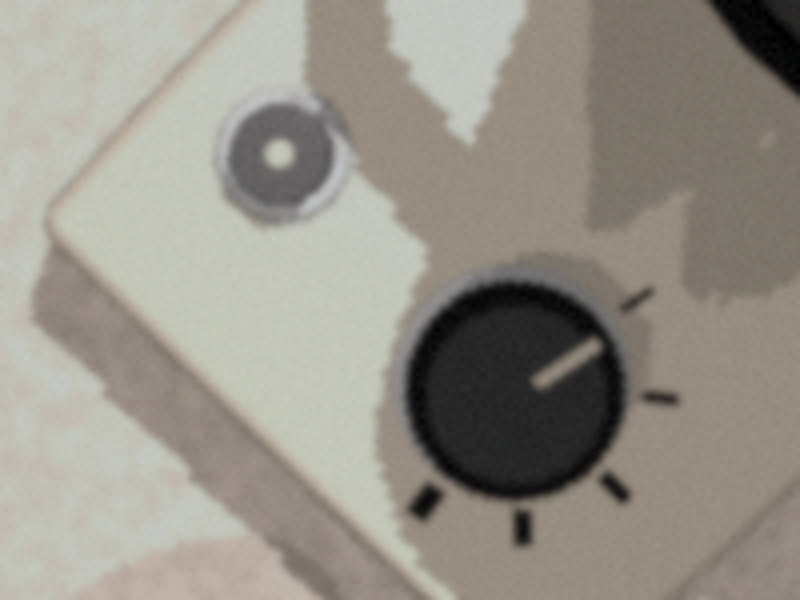

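```bash
python3 - <<'E'
from h import *
from scipy.optimize import least_squares
im,g=dialmeas('wrist1')
P=lambda u,v,z: wray(im,170+(u+.5)/4-.5,90+(v+.5)/4-.5,z)
M=np.array([P(*m,30)[:2] for m in [(637,299),(661,399),(615,487),(522,528),(426,501)]])
a=np.radians([80,40,0,-40,-80])
f=lambda p:(M-np.c_[p[0]+35.5*np.cos(a+p[2]),p[1]+35.5*np.sin(a+p[2])]).ravel()
r=least_squares(f,[590,20,0]);print(r.x[:2],np.degrees(r.x[2]),f(r.x).round(1))
c=P(517,388,48);t=P(603,343,48);k=P(281,154,37)
print('dial',c,'ptr',np.degrees(np.arctan2(*(t-c)[[1,0]])),np.hypot(*(t-c)[:2]),'key',k,np.linalg.norm((k-c)[:2]))
print('diam',np.linalg.norm(P(405,388,48)-P(626,388,48)),np.linalg.norm(P(517,280,48)-P(517,497,48)))
E
```

```text
[584.47817572  18.14061448] -4.825427452944172 [-0.3  0.1  0.3  0.   0.1  0.1  0.  -0.3 -0.1  0. ]
dial [583.14702658  19.57607562  48.        ] ptr 68.97922217654464 21.657187616129757 key [508.65325906  24.567042    37.        ] 74.6607738032887
diam 49.46060943963347 49.25053610599645
```

>>> {"name": "carry_out", "arguments": {
  "rows": [
    [[3,4,-30],[0,0,0],0],
    [[6,9,-60],[0,0,0],0],
    [[9.5,13.6,-85],[0,0,0],0],
    [[9.5,13.6,-97],[0,0,0],0],
    [[9.5,13.6,-100],[0,0,0],0]
  ]
}}

```text
time_s: 2.25
position: [589.7, 3.2, 50.5]
tool_rot: [0.665, -0.663, -0.241, 0.247]
contact_force: [-0.6, 1.2, 0.4]
opening: 0.005
```

>>> {"name": "carry_out", "arguments": {
  "rows": [
    [[0,0,0],[0,0,0],0],
    [[0,0,0],[0,0,0],0]
  ]
}}

```text
time_s: 2.45
position: [590.4, 2.3, 52.0]
tool_rot: [0.664, -0.663, -0.241, 0.246]
contact_force: [-0.3, 0.3, -0.6]
opening: 0.005
```

```bash
python3 - <<'E'
from h import *
s=ctrl.read_state();print(s['position'],s['tool_rot'],s['contact_force'],s['qvel'])
q=s['tool_rot'];A=Ro.from_quat(q[[1,2,3,0]]).as_matrix();print(A.round(3),np.degrees(np.arctan2(A[1,0],A[0,0])))
im=grab('wrist','wrist2')
E
```

```text
[590.44312591   2.31014552  52.00316382] [ 0.66447162 -0.6631085  -0.24099673  0.24634357] [-0.33031122  0.29449396 -0.58840186] [ 0.00733542 -0.00260644 -0.00835466  0.00328326 -0.00294864  0.00219219]
[[ 0.762 -0.008 -0.647]
 [ 0.647 -0.001  0.762]
 [-0.006 -1.     0.004]] 40.31609314623239
```

View pics/wrist2.png

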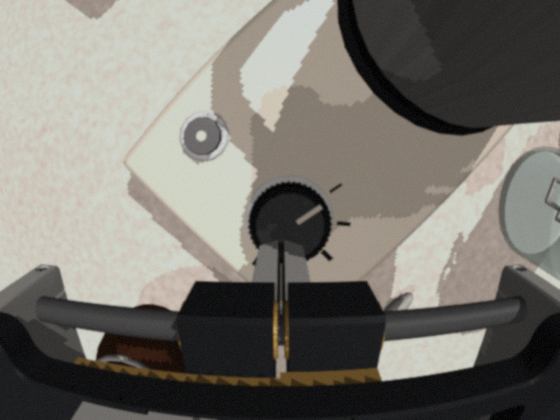

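The fingertip is just above the dial's near edge at (281,245). I'll shift it by a few mm, then descend gently.

>>> {"name": "carry_out", "arguments": {
  "rows": [
    [[4,3,0],[0,0,0],0],
    [[4.5,3.2,-2],[0,0,0],0],
    [[4.5,3.2,-4],[0,0,0],0],
    [[4.5,3.2,-4],[0,0,0],0]
  ]
}}

```text
time_s: 2.9
position: [595.7, 5.8, 48.3]
tool_rot: [0.664, -0.663, -0.242, 0.246]
contact_force: [1.3, 0.5, 0.5]
opening: 0.007
```

>>> {"name": "carry_out", "arguments": {
  "rows": [
    [[0,0,-1],[0,0,0],0],
    [[0,0,-2],[0,0,0],0],
    [[0,0,-2],[0,0,0],0]
  ]
}}

```text
time_s: 3.2
position: [596.0, 5.8, 48.2]
tool_rot: [0.664, -0.663, -0.242, 0.246]
contact_force: [-4.0, 0.8, 9.0]
opening: 0.006
```

```bash
cat > arc.py <<'E'
from h import *
s=ctrl.read_state();p=s['position'];v=p[:2]-[584,18.5];print(p,v,np.hypot(*v))
for t in [8,16,24,32,40]:
    a=np.radians(-t);R=np.array([[np.cos(a),-np.sin(a)],[np.sin(a),np.cos(a)]]);print(t,(R@v-v).round(1))
E
python3 arc.py
```

```text
[595.95314845   5.80754374  48.15831942] [ 11.95314845 -12.69245626] 17.434913361036408
8 [-1.9 -1.5]
16 [-4.  -2.8]
24 [-6.2 -3.8]
32 [-8.5 -4.4]
40 [-11.   -4.7]
```

>>> {"name": "carry_out", "arguments": {
  "rows": [
    [[-1.9,-1.5,-2],[0,0,-8],0],
    [[-4,-2.8,-2],[0,0,-16],0],
    [[-6.2,-3.8,-2],[0,0,-24],0],
    [[-8.5,-4.4,-2],[0,0,-32],0],
    [[-11,-4.7,-2],[0,0,-40],0]
  ]
}}

```text
time_s: 3.7
position: [586.7, 0.7, 48.2]
tool_rot: [0.708, -0.706, 0.0, 0.001]
contact_force: [-0.6, 0.2, 7.0]
opening: 0.009
```

```bash
python3 arc.py; python3 - <<'E'
from h import *
im=grab('wrist','wrist3');cv2.imwrite('pics/z5.png',cv2.resize(im['frame'][100:280,150:400],None,fx=3,fy=3,interpolation=cv2.INTER_CUBIC))
E
```

```text
[586.69166825   0.70533721  48.20695906] [  2.69166825 -17.79466279] 17.99708592174081
8 [-2.5 -0.2]
16 [-5.  -0.1]
24 [-7.5  0.4]
32 [-9.8  1.3]
40 [-12.1   2.4]
```

View pics/z5.png

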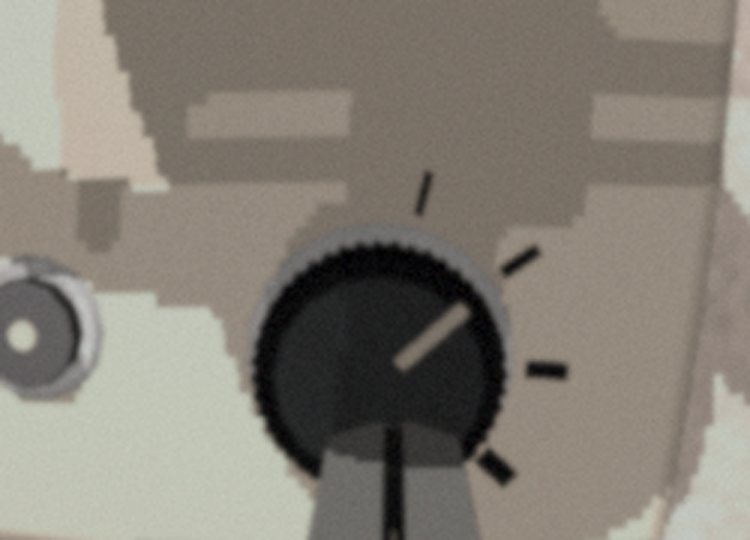

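It works: the pointer is now at the second mark, moving with the finger. I'll do the second 40°.

>>> {"name": "carry_out", "arguments": {
  "rows": [
    [[-2.5,-0.2,-2],[0,0,-8],0],
    [[-5,-0.1,-2],[0,0,-16],0],
    [[-7.5,0.4,-2],[0,0,-24],0],
    [[-9.8,1.3,-2],[0,0,-32],0],
    [[-12.1,2.4,-2],[0,0,-40],0]
  ]
}}

```text
time_s: 4.25
position: [576.3, 2.1, 48.2]
tool_rot: [0.664, -0.662, 0.244, -0.246]
contact_force: [0.9, -1.1, 6.7]
opening: 0.004
```

```bash
python3 arc.py; python3 - <<'E'
from h import *
im=grab('wrist','wrist4');cv2.imwrite('pics/z6.png',cv2.resize(im['frame'][100:280,150:400],None,fx=3,fy=3,interpolation=cv2.INTER_CUBIC))
E
```

```text
[576.2510648    2.06964949  48.18351311] [ -7.7489352  -16.43035051] 18.165968584936767
8 [-2.2  1.2]
16 [-4.2  2.8]
24 [-6.   4.6]
32 [-7.5  6.6]
40 [-8.7  8.8]
```

View pics/z6.png

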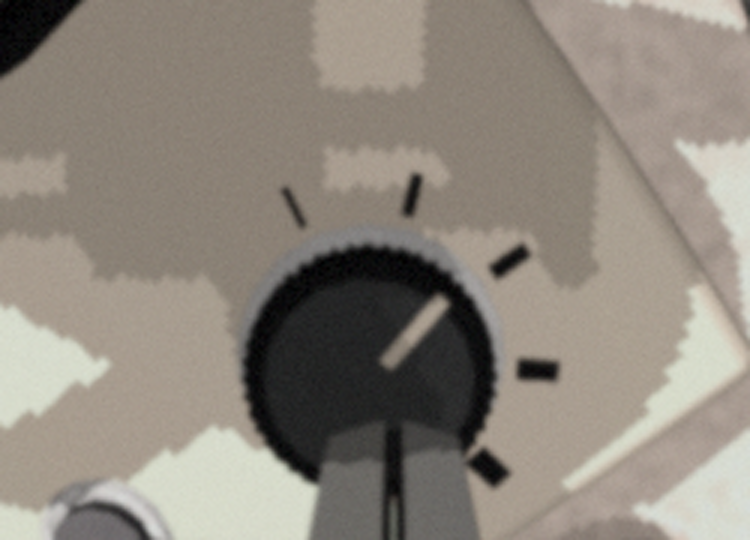

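The pointer is within a few degrees of the middle (third) mark, well inside detent range. I'll lift off, let it settle and look.

>>> {"name": "carry_out", "arguments": {
  "rows": [
    [[-1,0.5,-1],[0,0,-4],0],
    [[-1,0.5,5],[0,0,-4],0],
    [[-1,-2,25],[0,0,-4],0],
    [[-1,-15,45],[0,0,-4],0],
    [[-1,-15,45],[0,0,-4],0]
  ]
}}

```text
time_s: 4.8
position: [577.4, -14.0, 96.2]
tool_rot: [0.655, -0.653, 0.266, -0.273]
contact_force: [0.8, 0.9, 0.2]
opening: 0.006
```

```bash
python3 - <<'E'
from h import *
im=grab('wrist','wrist5');print(ctrl.read_state()['time_s'],im and np.load('pics/wrist5.npz')['pos']);cv2.imwrite('pics/z7.png',cv2.resize(im['frame'][60:260,130:380],None,fx=3,fy=3,interpolation=cv2.INTER_CUBIC))
E
```

```text
4.85 [577.40367204 -14.00663652  96.18219489]
```

View pics/z7.png

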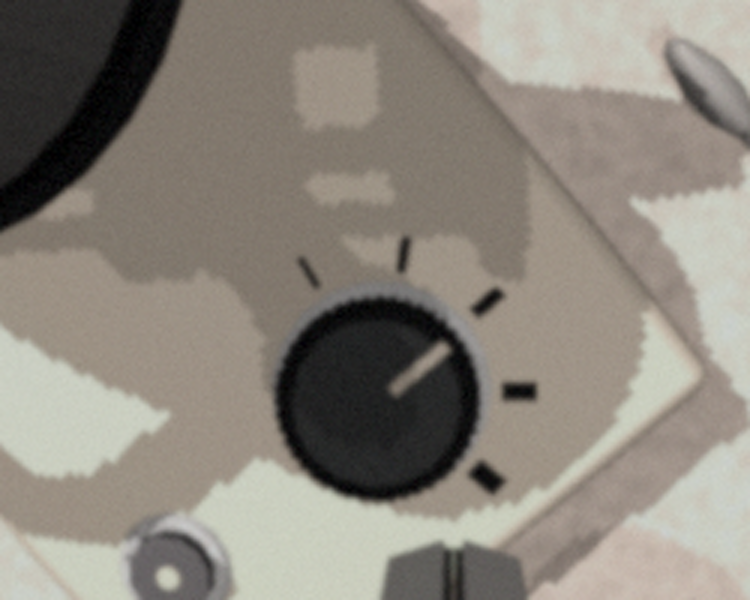

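The pointer at (420,368) lines up with the middle mark at (488,302). Next I go above the key, re-checking its position in this view.

```bash
python3 - <<'E'
from h import *
im=np.load('pics/wrist5.npz')
P=lambda u,v,z: wray(im,130+(u+.5)/3-.5,60+(v+.5)/3-.5,z)
k=P(169,570,37);c=P(379,397,48);t=P(450,346,48);mm=P(488,302,30);print(k,c,np.degrees(np.arctan2(*(t-c)[[1,0]])),mm)
E
```

```text
[509.87473723  25.67656202  37.        ] [585.79427669  18.8109387   48.        ] -9.055674996636647 [619.62343969  15.0576957   30.        ]
```

>>> {"name": "carry_out", "arguments": {
  "rows": [
    [[-15,8,0],[0,0,8],0],
    [[-30,16,0],[0,0,16],0],
    [[-50,30,0],[0,0,24],0],
    [[-65,38,-10],[0,0,32],0],
    [[-69,38.5,-20],[0,0,40],0]
  ]
}}

```text
time_s: 5.35
position: [504.1, 27.0, 72.7]
tool_rot: [0.709, -0.704, 0.026, -0.027]
contact_force: [0.1, 0.6, -0.2]
opening: 0.005
```

>>> {"name": "carry_out", "arguments": {
  "rows": [
    [[0,0,0],[0,0,0],0],
    [[0,0,0],[0,0,0],0]
  ]
}}

```text
time_s: 5.55
position: [502.7, 27.6, 71.4]
tool_rot: [0.709, -0.704, 0.028, -0.027]
contact_force: [0.3, 0.4, 0.4]
opening: 0.006
```

>>> {"name": "carry_out", "arguments": {
  "rows": [
    [[4,-2,-10],[0,0,0],0],
    [[6,-2.5,-20],[0,0,0],0],
    [[6.5,-2.5,-29],[0,0,0],0],
    [[6.5,-2.5,-29],[0,0,0],0]
  ]
}}

```text
time_s: 5.95
position: [507.9, 25.1, 40.4]
tool_rot: [0.709, -0.704, 0.03, -0.026]
contact_force: [-0.0, -0.2, 0.5]
opening: 0.005
```

```bash
python3 - <<'E'
from h import *
im=grab('wrist','wrist6');cv2.imwrite('pics/z8.png',cv2.resize(im['frame'][60:300,130:430],None,fx=2.5,fy=2.5,interpolation=cv2.INTER_CUBIC));print(ctrl.read_state()['position'])
E
```

```text
[508.34122633  25.08215546  41.16813782]
```

View pics/z8.png

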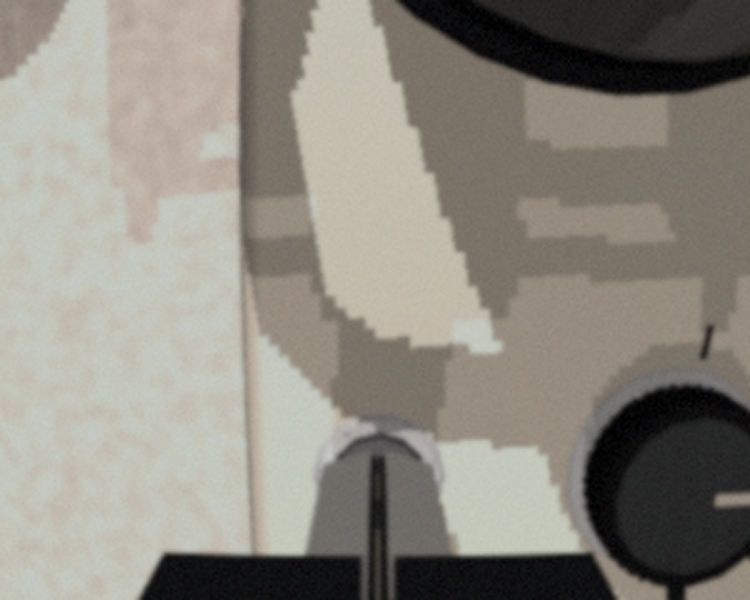

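The fingertip is centred over the key, and the dial pointer still points at +x. I'll press now.

>>> {"name": "carry_out", "arguments": {
  "rows": [
    [[0.5,0,-4],[0,0,0],0],
    [[0.5,0,-7],[0,0,0],0],
    [[0.5,0,-10],[0,0,0],0],
    [[0.5,0,-11],[0,0,0],0],
    [[0.5,0,-11],[0,0,0],0]
  ]
}}

```text
time_s: 6.5
position: [509.7, 25.0, 32.1]
tool_rot: [0.709, -0.704, 0.029, -0.026]
contact_force: [-3.0, -0.1, 11.6]
opening: 0.004
```

The tip is at z 32.1 with 11.6 N, so the key is fully down. I'll hold briefly, then release.

>>> {"name": "carry_out", "arguments": {
  "rows": [
    [[0,0,-2],[0,0,0],0],
    [[0,0,5],[0,0,0],0],
    [[0,0,30],[0,0,0],0],
    [[0,-20,70],[0,0,0],0],
    [[-20,-50,110],[0,0,0],0]
  ]
}}

```text
time_s: 7.0
position: [492.2, -22.8, 140.6]
tool_rot: [0.709, -0.704, 0.027, -0.026]
contact_force: [1.1, -0.9, 0.3]
opening: 0.007
```

>>> {"name": "carry_out", "arguments": {
  "rows": [
    [[0,0,0],[0,0,0],0],
    [[0,0,0],[0,0,0],0],
    [[0,0,0],[0,0,0],0]
  ]
}}

```text
time_s: 7.3
position: [491.1, -22.1, 139.0]
tool_rot: [0.709, -0.704, 0.028, -0.025]
contact_force: [0.5, 0.3, -0.0]
opening: 0.007
```

```bash
python3 - <<'E'
from h import *
im=grab('wrist','wrist7');s=grab('scene','scene7')
a=cv2.imread('pics/scene0.png');cv2.imwrite('pics/z9.png',np.hstack([cv2.resize(im['frame'][40:340,130:480],(700,600))]))
cv2.imwrite('pics/z10.png',cv2.resize(s['frame'][140:350,100:480],None,fx=2,fy=2))
for n,p in [('key',(327,221)),('dial',(316,237))]:print(n,[dep(s,p[0]+i,p[1]).round(1) for i in(-1,0,1)])
st=ctrl.read_state();print(st['position'],st['contact_force'],st['time_s'])
E
```

```text
key [array([507.8,  21.1,  35. ]), array([508.1,  23.7,  36. ]), array([508.2,  26.3,  36.8])]
dial [array([588. ,  15.9,  45.5]), array([590.8,  19. ,  48.8]), array([588.8,  21. ,  47.8])]
[490.82216446 -21.81000529 138.53339981] [ 0.15289098  0.03922856 -0.62361729] 7.4
```

View pics/z9.png

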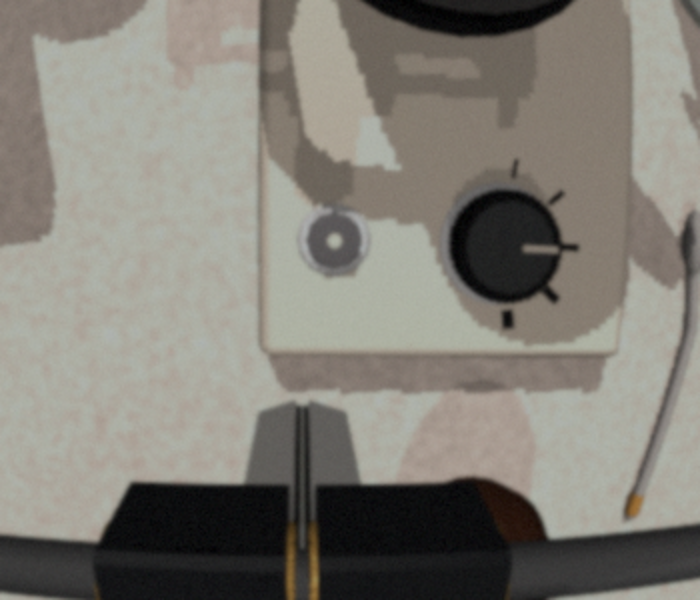

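View pics/z10.png

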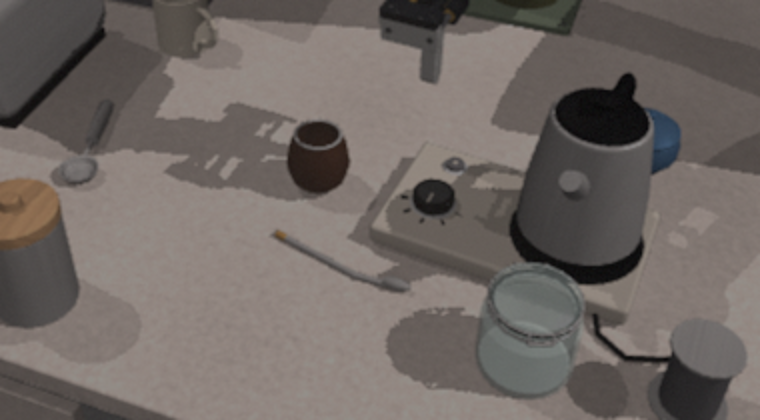

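The pointer is on the middle mark, the key is back up at about 36–37 mm, and the arm is clear of everything. Nothing else in the scene looks moved, so I'm handing in.

```bash
python3 -c "
from station import ctrl
print(ctrl.close_job())"
```

```text
the job is handed in; nothing more can be done
None
```

I turned the dial to the middle mark, pressed the start key fully down and let it spring back, then handed the job in at about 7.4 s of robot time; it gave no verdict.

- **Dial:** it started in click 1. I pressed the closed fingertip on its top face with 7–9 N, off the axis, and turned it 40° twice. I then lifted off and let the detent settle it. The last wrist picture shows the pointer line on the middle mark.
- **Start key:** I pressed it with 11.6 N. The fingertip reached z = 32.1 mm, which is the fully-down height. Afterwards the key top read about 36–37 mm by depth, so it is up again.
- **Surroundings:** the kettle, gourd, sugar bowl, jar, bombilla, mug and spoon look unmoved in the scene picture. I judged that by eye and did not measure it. The arm stands clear of everything, with the measured contact force near zero.
- **Disagreements:** my first dial position from the scene view was about 6 mm too far in x, because I picked the ellipse centre wrongly. The mark fit and the wrist view agreed on about (584, 18.5) mm, and I used that. A rough reading of the pointer after the turn gave −9° against the expected −5°, well within the tolerance of about ±8.6°.

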